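# Level the sprung shelf bay under load

### The arm

A 6-joint arm with a two-finger parallel gripper is mounted at the origin on the work surface. World frame = base frame: x ahead of the robot, y to its left, z up, the work surface at z = 0. Lengths are in m, angles in rad, forces in N, time in s.
With the tool pointing down it reaches from about 0.3 to 0.875 m from the base axis. Payload 6.4 kg.
Tool frame: the origin (TCP) lies at the very end of the fingers, on their centre line; the grasp point (between the pads) lies 19 mm behind it; z points along the fingers, y is the direction in which the jaws open and shut (so a half turn about z gives the same grasp; the last joint's range is limited). The gripper opens to 88 mm and grips with 3 to 60 N. Pads are 18 mm wide; open, the fingers measure 123 mm over their backs; the gripper's body (75 mm by 187 mm) begins 45 mm behind the grasp point.
Start: joints at [0.955, 0.181, 1.607, -0, 1.354, -0.206], TCP at [0.229, 0.527, 0.206] pointing down, gripper open.
Joint ranges: [-2.99, 2.99], [-0.89, 2.07], [0.3, 2.58], [-1.14, 4.28], [0, 2.63], [-3.12, 3.12]. Speed limits (rad/s): [2.57, 2.57, 3.01, 3.14, 3.14, 3.14].

### API

Orientations are given as a 3x3 rotation matrix whose columns are the frame's x, y, z axes.
In Python, from cell import env gives the robot as it stands. The module is installed in compiled form; this text tells all that it offers.
- The arm moves only by the tool apply_moves, never from a script. Its arguments are lists of equal length, an entry for each row: "dp": the shift along the world's x, y, z in mm, a list of three; "rot": the turn, a rotation vector about the world's x, y, z in rad, a list of three; "hand": the finger opening in mm, from 0 to 88.1. A call has exactly 8 rows; each row shifts and turns the commanded pose from where the row before left it; what a row does not reach is not made up. A row lasts 1/8 s, in which the tool goes at most 62.5 mm and 10.7 degrees, less where a joint would pass 70% of its speed; a pose out of reach is approached as far as the arm can. A call is refused whole if a number of a shift passes 62.5 or a number of a turn 0.188, either way. A call with a gripper value outside its range is refused whole. The fingers move at their own pace and stop on an object; "squeeze" is the grip in N (left out, the last holds). Time passes only in rows, so rows that do not move let the fingers close, or fill a call up. It gives the time, the measured TCP pose, the force and the opening at its end, in the units of the state.
- env.observe(): the state, without advancing time (a new reading comes with each control period).
- env.capture(name): name is "scene" or "top" or "wrist"; returns a dict with "img" (420x560x3 uint8, red, green, blue), "fx", "fy", "cx", "cy" (pixels), "R" (3x3) and "t" (3): a world point X has camera coordinates R X + t; the wrist camera has in their place "tool_from_camera" (4x4, takes a point from camera to tool coordinates, whose origin is the TCP and whose axes are the flange's). Camera axes: x right, y down, z forward; pixel columns grow to the right and rows downward; lengths in m; the calibration is good to about 2 mm. A picture is of the moment at which its call begins: read the wrist's pose just before it. There is no depth.
- env.close_job(): hands the job in, once; it reports no verdict.
Trained networks look in a picture, given as the dict that the camera call returned (one of the last four; its "shot" number tells which), for a name from the list of things; names that differ only in an ending like _2 or _b are one class to them, and where a whole thing is asked for, a point or a joint stands for the part that bears it (a point fixed in the world has none). Each returns a list of dicts, best first, with "score" (0 to 1); they miss things now and then, are a little off and sometimes report something else, mostly with a low value. They report only what shows in the picture. A call takes as long as a camera call. They do not tell look-alikes from the thing itself.
- env.silhouettes(query, picture): "pixels" (420x560 bool, what is visible of it) and "bbox" ([left, top, right, bottom] in pixels, round what is visible of it).
The state is a dict: "clock": time; "q": joint angles; "qvel": joint speeds; "effort": joint torques, N m; "tool_pos": TCP position; "orientation": TCP orientation; "ft_force": force on the tool from outside, world axes, zero at the start; "moment": the same for the moment, N m; "grip_width": finger opening in m.
Only numpy, scipy, OpenCV 4.12 (cv2) and the standard library are available. Lean on these libraries where they do the work, as an engineer would, in place of code of your own. Each camera call takes 0.05 s, during which the arm holds its last target.

### The job

Swing the lamp's head out to the side, well clear of the shelf and its yellow foot screw, then turn the foot screw so that the red spirit level's bubble stands centred between its two black lines while the level is pressed firmly down and the sprung shelf panel is fully home. Leave the level lying lengthwise on the shelf, leave everything else where it is, and finish still pressing on the level with the bubble centred: do not let go at the end.

Things in the scene. Friction and masses are not known exactly. Their poses are not given: they have to be found in the camera images.
- lamp_grip (a point): Centre of the black upright grip peg (16 mm diameter, 50 mm tall) on top of the white lamp head, 289 mm above the bench. The head, a cone 96 mm across, spans heights 205 to 262 mm and starts over the foot screw, barring it. The vertical swing axis (a fixed 22 mm post, 268 mm high, base 120 mm across) lies 130 mm along this point's own x and 175 mm along its own y.
- lamp_arm (a joint): Swing of the lamp arm (16 mm bar, 251 mm above the bench), rad. Grows clockwise seen from above, carrying the head away from the shelf towards the robot's left; range -0.3 to 1.6, starts near 0. Stays where left (resists with 0.6 N at the peg). Well clear: head centre over 150 mm, seen from above, from the screw's axis (at about 0.75 rad; 0.9 gives a gripper room).
- foot_wing (a point): Centre of the yellow wing grip of the foot screw at the left end of the shelf: an upright bar 46 mm long (this point's x axis), 14 mm thick (its y axis) and 30 mm tall, 147 mm above the bench (top at 162 mm), on a dark disc 40 mm across whose top is 132 mm above the bench. Turned about its vertical axis, its height stays the same.
- foot (a joint): Turn of the foot screw, rad; grows clockwise seen from above, range 0 to 6, stays where it is left (about 0.12 N m friction). Clockwise raises the left end of the shelf by 1.91 mm per rad, which moves the bubble 6.1 mm per rad towards the left (foot) end. At the start the foot end is always too low, by 1.0 to 2.8 rad of turn.
- shelf_mid (a point): Centre of the top face of the blue shelf panel (211 mm along its x, 335 mm along its y; y points from the hinged right end to the foot screw at the left end), about 100 mm above the bench. The orange frame around it is flush within a few mm. The hinge line is 170 mm to the right of this point, the foot screw's axis 205 mm to the left.
- panel (a joint): How far the sprung panel stands proud of fully home, rad: 0.010 when not pressed (its foot end some 3 mm up), 0 when fully home. Its springs carry what lies on it; about 4 to 7 N pressed down on the level's left end pad puts it fully home, after which it is firm (a 15 N press yields the stop 0.8 mrad, 1 mm of bubble). Unpressed, it shifts the bubble 12 mm towards the foot end.
- level_mid (a point): Centre of the red spirit level: 230 mm long (its y axis, pointing to the foot end), 30 mm wide (x), 36 mm tall, loose on the front half of the shelf. Green vial window in the middle of the top, 82 mm long, with a white bubble 14 mm long; the gap between its two black lines is 19 mm.
- level_pad (a point): Centre of the grey press pad on the level's top face near its foot end (pad 24 x 50 mm), 85 mm from the level's middle along its y; the place to press. The top face is about 136 mm above the bench.
- bubble (a joint): Offset of the bubble from the vial's centre, m; positive towards the foot end (the level's +y). 1.2 mm per mrad of tilt, the bubble runs to the higher end and takes about 1 s to settle; the vial ends at 26 mm either way. Centred: within 2.5 mm.
- tape: Bystander, leave alone: roll of brown tape, 90 mm across, 45 mm high, on the back right of the shelf. Origin at its underside.
- carton_small: Bystander, leave alone: small carton 70 x 85 x 40 mm on the back half of the shelf. Origin at its underside.
- carton_big: Bystander, leave alone: carton 160 x 130 x 110 mm on the bench, right. Origin at its underside.
- flask: Bystander, leave alone: white flask 64 mm across, 220 mm tall, beyond the right end of the shelf. Origin at its underside.
- screwdriver: Bystander, leave alone: screwdriver lying on the bench near the robot.
- mug: Bystander, leave alone: blue mug 80 mm across, 90 mm tall, on the bench, near left. Origin at its underside.
Things that resemble listed ones, but are neither listed nor needed, are in the scene too. What is shaped like the part that bears level_mid but turquoise is not meant.

How it is judged:
By the outcome, as a careful person would: the job done as asked, in the order asked, and still so for the second after the job is handed in, while the arm keeps its last pose, push and grip.
It also fails if it takes over 72 s, if anything falls off the work surface, if the arm or the gripper's body presses on something with over 40 N, if the wrist force passes 120 N, or if a joint passes its speed limit or range.

## Working session

There is one attempt and no reset: what is moved stays moved. The work goes in short steps, Python scripts to look and compute and a tool call to move; the robot and the scene stay as the last step left them, time stands still between calls to the robot, and variables do not carry over. Pictures are saved under pics/ and viewed, and the job is handed in when it is done.

Besides the shell and the picture viewer there is one more tool, called after "Call:" as name(argument=value, ...) on one line, values as JSON. apply_moves: Moves the arm, as the interface text tells. Its arguments: {"type":"object","properties":{"dp":{"type":"array","items":{"type":"array","items":{"type":"number"}}},"rot":{"type":"array","items":{"type":"array","items":{"type":"number"}}},"hand":{"type":"array","items":{"type":"number"}},"squeeze":{"type":"number"}},"required":["dp","rot","hand"]}

```bash
mkdir -p pics; python3 - <<'E'
from cell import env
import cv2,numpy as np,pickle
s=env.observe();print({k:np.round(v,3).tolist() for k,v in s.items()})
ps={}
for n in["scene","top","wrist"]:
    p=env.capture(n);ps[n]=p;cv2.imwrite(f"pics/{n}0.png",p["img"][:,:,::-1]);print(n,{k:np.round(v,4).tolist() for k,v in p.items() if k!="img"})
    for q in["level_mid","foot_wing","lamp_grip","lamp_arm","level_pad"]:
        try:print(q,[(round(r["score"],2),r["bbox"]) for r in env.silhouettes(q,p)][:3])
        except Exception as e:print(q,e)
pickle.dump(ps,open("p0.pkl","wb"))
E
```

```text
{'clock': 0.0, 'q': [0.955, 0.182, 1.608, -0.0, 1.354, -0.206], 'qvel': [-0.001, 0.001, 0.003, 0.0, 0.0, -0.0], 'effort': [-0.0, -43.39, -34.183, 0.07, 0.039, -0.0], 'tool_pos': [0.229, 0.527, 0.205], 'orientation': [[-0.917, 0.398, -0.001], [0.398, 0.917, -0.001], [0.0, -0.002, -1.0]], 'ft_force': [-0.395, -1.511, -0.297], 'moment': [-0.002, 0.019, 0.016], 'grip_width': 0.088}
scene {'fx': 508.2993, 'fy': 508.2993, 'cx': 280.5046, 'cy': 216.3975, 'R': [[0.7405, 0.672, 0.0091], [0.5782, -0.6301, -0.5184], [-0.3426, 0.3891, -0.8551]], 't': [-0.3664, -0.1962, 1.7786], 'shot': 1}
level_mid [(0.63, [241.4, 208.1, 308.2, 268.5]), (0.57, [258.0, 126.6, 294.9, 179.7]), (0.33, [348.7, 122.4, 379.0, 158.6])]
foot_wing [(0.47, [214.2, 201.4, 346.6, 314.6]), (0.2, [239.1, 209.2, 307.7, 268.1])]
lamp_grip [(0.77, [321.4, 180.8, 423.5, 218.9]), (0.75, [212.4, 201.1, 346.3, 314.2])]
lamp_arm [(0.92, [323.4, 181.7, 419.4, 220.0])]
level_pad [(0.68, [239.5, 207.5, 308.0, 267.6]), (0.56, [258.3, 124.5, 295.2, 178.9])]
top {'fx': 387.2622, 'fy': 387.2622, 'cx': 281.0608, 'cy': 207.1991, 'R': [[0.0145, -0.9998, -0.0111], [-0.9935, -0.0131, -0.1128], [0.1126, 0.0126, -0.9936]], 't': [-0.0176, 0.4947, 1.579], 'shot': 2}
level_mid [(0.77, [189.9, 259.2, 241.1, 279.4]), (0.56, [256.0, 194.1, 324.1, 213.2])]
foot_wing []
lamp_grip [(0.78, [197.6, 132.6, 259.0, 187.5])]
lamp_arm [(0.87, [190.2, 130.2, 257.7, 187.4])]
level_pad [(0.87, [188.4, 259.6, 240.1, 277.2]), (0.56, [257.5, 195.1, 319.2, 213.7])]
wrist {'fx': 377.8956, 'fy': 377.8956, 'cx': 285.4008, 'cy': 206.1188, 'tool_from_camera': [[0.0014, -0.9538, -0.3005, 0.0782], [1.0, 0.0019, -0.0014, 0.0006], [0.0019, -0.3004, 0.9538, -0.1779], [0.0, 0.0, 0.0, 1.0]], 'shot': 3}
level_mid [(0.76, [32.8, 200.9, 159.2, 293.5])]
foot_wing []
lamp_grip [(0.29, [274.1, 309.3, 382.7, 418.9])]
lamp_arm []
level_pad [(0.57, [33.2, 199.7, 156.2, 293.8])]
```

View pics/scene0.png

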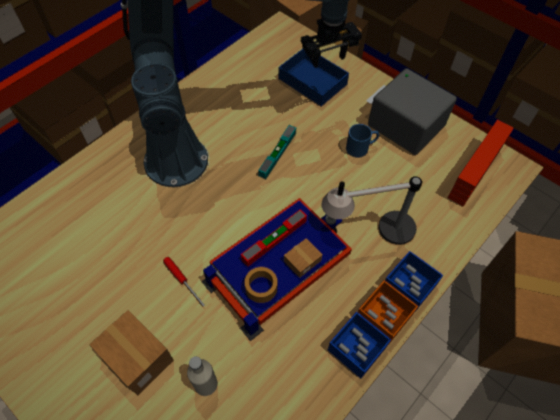

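View pics/top0.png

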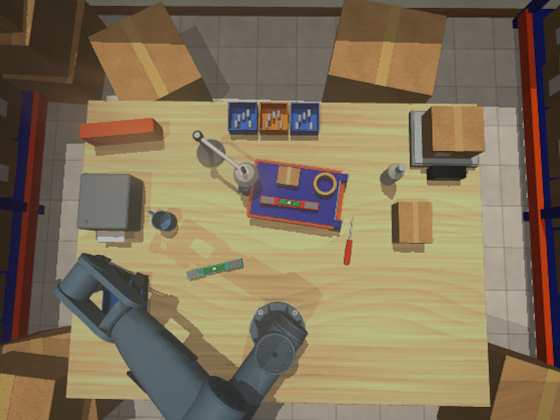

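View pics/wrist0.png

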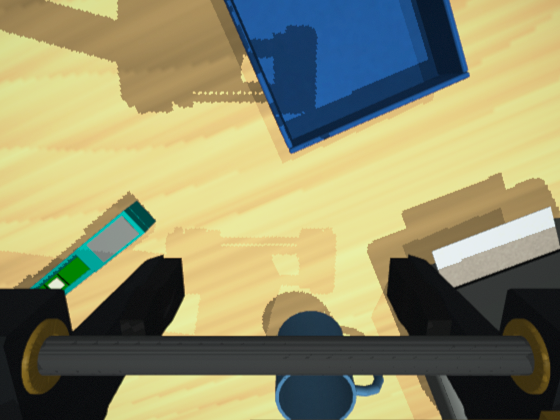

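The scene picture shows the red level around (275,237), the lamp head at (338,203) with its peg at about (341,187), and the post top at (416,183). The turquoise look-alike is at (278,150). Next I'll zoom in on these.

```bash
cat > h.py <<'E'
import numpy as np,cv2
def ray_plane(p,uv,z):
    R=np.array(p["R"]);t=np.array(p["t"]);d=R.T@np.array([(uv[0]-p["cx"])/p["fx"],(uv[1]-p["cy"])/p["fy"],1]);c=-R.T@t
    return c+d*(z-c[2])/d[2]
def wristcam(p,s):
    T=np.array(p["tool_from_camera"]);Rw=np.array(s["orientation"]);
    Rc=Rw@T[:3,:3];c=Rw@T[:3,3]+np.array(s["tool_pos"])
    q=dict(p);q["R"]=Rc.T;q["t"]=-Rc.T@c;return q
def proj(p,X):
    x=np.array(p["R"])@np.array(X)+np.array(p["t"]);return np.array([p["fx"]*x[0]/x[2]+p["cx"],p["fy"]*x[1]/x[2]+p["cy"]])
def zoom(p,b,k,name):
    im=p["img"][b[1]:b[3],b[0]:b[2],::-1];cv2.imwrite(name,cv2.resize(im,None,fx=k,fy=k,interpolation=cv2.INTER_CUBIC))
E
python3 - <<'E'
import pickle
from h import *
ps=pickle.load(open("p0.pkl","rb"))
zoom(ps["top"],(180,120,360,240),4.4,"pics/tz.png")
zoom(ps["scene"],(200,160,440,335),3.3,"pics/sz.png")
E
```

```text
(no output)
```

View pics/tz.png

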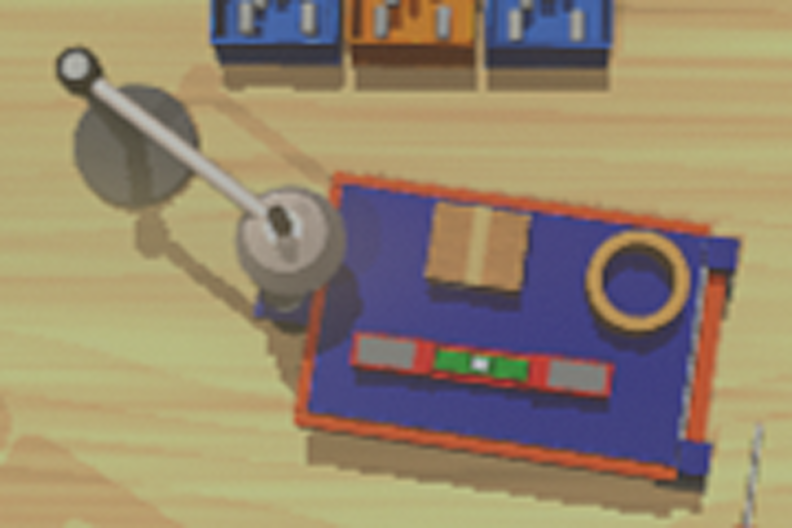

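View pics/sz.png

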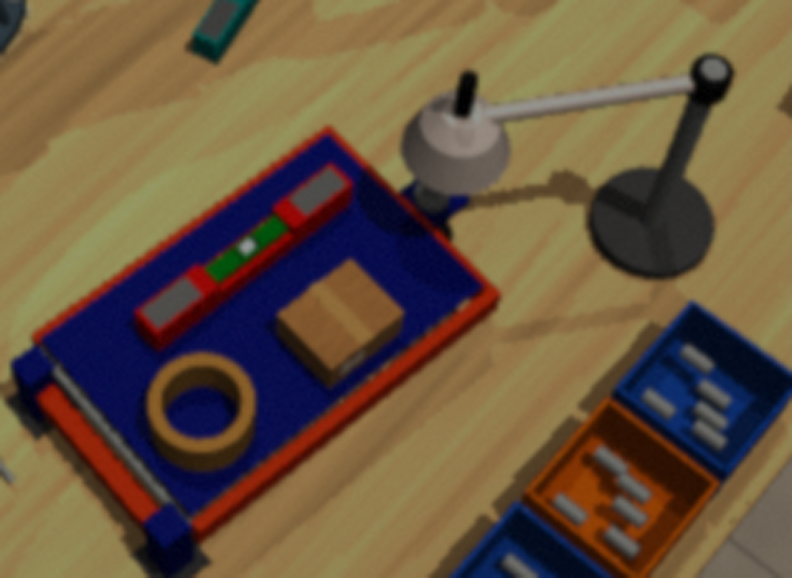

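```bash
python3 - <<'E'
import pickle
from h import *
ps=pickle.load(open("p0.pkl","rb"))
T=ps["top"];S=ps["scene"]
def a(n,uv,z,s=None):
    r=ray_plane(T,(180+uv[0]/4.4,120+uv[1]/4.4),z);print(n,r.round(4),end=" ")
    if s:print(ray_plane(S,(200+s[0]/3.3,160+s[1]/3.3),z).round(4),end="")
    print()
a("pegtop",(278,212),.314,(470,77))
a("headmid",(290,243),.225)
a("post",(76,66),.268,(712,69))
a("padL",(385,352),.136,(321,188))
a("padR",(577,376),.136,(172,308))
a("vial",(482,363),.136,(248,246))
a("FL",(300,422),.1,(332,133));a("BL",(333,178),.1,(497,295));a("FR",(675,475),.1);a("BR",(712,228),.1)
E
```

```text
pegtop [0.5962 0.1182 0.314 ] [0.6022 0.1224 0.314 ]
headmid [0.5891 0.1176 0.225 ] 
post [0.726  0.2925 0.268 ] [0.7312 0.2958 0.268 ]
padL [0.5101 0.0409 0.136 ] [0.5166 0.048  0.136 ]
padR [ 0.491  -0.1283  0.136 ] [ 0.5017 -0.129   0.136 ]
vial [ 0.5014 -0.0447  0.136 ] [ 0.5086 -0.04    0.136 ]
FL [0.4504 0.1179 0.1   ] [0.471  0.1178 0.1   ]
BL [0.6745 0.0931 0.1   ] [0.6917 0.0875 0.1   ]
FR [ 0.4073 -0.2187  0.1   ] 
BR [ 0.6323 -0.2524  0.1   ]
```

Call:
apply_moves(dp=[[0,0,55],[0,0,55],[10,-10,50],[40,-45,0],[40,-45,0],[40,-45,0],[40,-45,0],[40,-45,0]], rot=[[0,0,0.17],[0,0,0.17],[0,0,0.17],[0,0,0.17],[0,0,0.17],[0,0,0],[0,0,0],[0,0,0]], hand=[88,88,88,88,88,88,88,88], squeeze=5)

```text
clock: 1.9
tool_pos: [0.4384, 0.293, 0.3665]
orientation: [[-0.908, -0.419, 0.001], [-0.419, 0.908, 0.0], [-0.001, 0.0, -1.0]]
ft_force: [0.6, 1.5, 0.1]
grip_width: 0.0881
```

Call:
apply_moves(dp=[[40,-43,0],[40,-43,0],[40,-43,0],[30,-33,0],[0,0,0],[0,0,0],[0,0,0],[0,0,0]], rot=[[0,0,0],[0,0,0],[0,0,0],[0,0,0],[0,0,0],[0,0,0],[0,0,0],[0,0,0]], hand=[88,88,88,88,88,88,88,88])

```text
clock: 2.9
tool_pos: [0.5868, 0.1337, 0.3667]
orientation: [[-0.907, -0.42, 0.001], [-0.42, 0.907, 0.0], [-0.001, -0.0, -1.0]]
ft_force: [-0.5, 0.1, -0.1]
grip_width: 0.0879
```

```bash
python3 - <<'E'
from cell import env
from h import *
s=env.observe();print(np.round(s["tool_pos"],4),np.round(s["ft_force"],2))
p=env.capture("wrist");q=wristcam(p,s)
im=p["img"][:,:,::-1].copy()
for X in [(.599,.12,.314),(.599,.12,.264)]:
    u=proj(q,X);print(u);cv2.circle(im,tuple(int(v) for v in u),4,(255,0,255),1)
cv2.imwrite("pics/w1.png",im)
E
```

```text
[0.5868 0.1337 0.3667] [-0.46  0.11 -0.11]
[257.63290799 221.63650521]
[262.31382383 199.77303866]
```

View pics/w1.png

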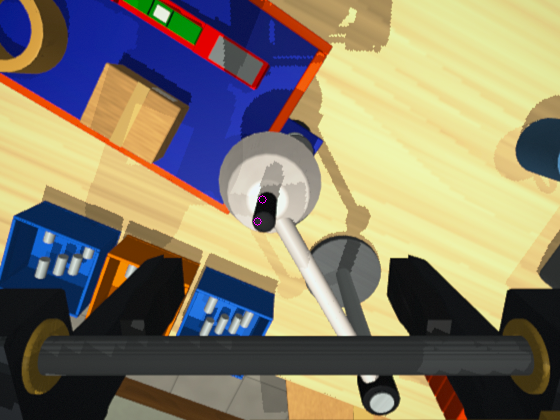

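The wrist picture shows the peg top at about (264,222), 6 px right of my estimate, so the peg is near (0.5975, 0.1235). I'll descend over it and grip gently.

Call:
apply_moves(dp=[[11,-10,-10],[0,0,-40],[0,0,-44],[0,0,0],[0,0,0],[0,0,0],[0,0,0],[0,0,0]], rot=[[0,0,0],[0,0,0],[0,0,0],[0,0,0],[0,0,0],[0,0,0],[0,0,0],[0,0,0]], hand=[88,88,70,40,12,12,12,12], squeeze=5)

```text
clock: 3.95
tool_pos: [0.5987, 0.1226, 0.2731]
orientation: [[-0.908, -0.419, 0.001], [-0.419, 0.908, -0.0], [-0.001, -0.001, -1.0]]
ft_force: [0.4, -0.8, 0.1]
grip_width: 0.03
```

Call:
apply_moves(dp=[[0,0,0],[0,0,0],[-16,14,0],[-16,15,0],[-13,17,0],[-12,18,0],[-9,19,0],[-9,20,0]], rot=[[0,0,0],[0,0,0],[0,0,-0.1],[0,0,-0.1],[0,0,-0.1],[0,0,-0.1],[0,0,-0.1],[0,0,-0.1]], hand=[12,12,12,12,12,12,12,12])

```text
clock: 4.95
tool_pos: [0.5232, 0.2258, 0.2724]
orientation: [[-0.985, 0.17, 0.0], [0.17, 0.985, -0.0], [-0.001, -0.0, -1.0]]
ft_force: [6.0, 0.3, -1.4]
grip_width: 0.0152
```

Call:
apply_moves(dp=[[-5,21,0],[-5,21,0],[-1,21,0],[0,22,0],[0,0,0],[0,0,0],[0,0,0],[0,0,0]], rot=[[0,0,-0.1],[0,0,-0.1],[0,0,-0.1],[0,0,-0.1],[0,0,0],[0,0,0],[0,0,0],[0,0,0]], hand=[12,12,12,12,12,12,30,60])

```text
clock: 5.95
tool_pos: [0.5128, 0.3098, 0.2721]
orientation: [[-0.843, 0.538, 0.0], [0.538, 0.843, -0.0], [-0.001, -0.0, -1.0]]
ft_force: [0.5, -0.1, -0.0]
grip_width: 0.0332
```

Call:
apply_moves(dp=[[0,0,0],[0,0,0],[0,0,20],[0,0,50],[20,-50,20],[20,-50,0],[10,-10,0],[0,0,0]], rot=[[0,0,0],[0,0,0],[0,0,0],[0,0,0],[0,0,0],[0,0,0],[0,0,0],[0,0,0]], hand=[88,88,88,88,88,88,88,88])

```text
clock: 6.95
tool_pos: [0.5627, 0.2002, 0.3617]
orientation: [[-0.842, 0.539, -0.001], [0.539, 0.842, 0.0], [0.001, -0.0, -1.0]]
ft_force: [-1.0, 0.7, -0.0]
grip_width: 0.0879
```

```bash
python3 - <<'E'
from cell import env
from h import *
import pickle
s=env.observe();print(np.round(s["tool_pos"],4),np.round(s["ft_force"],2))
p=env.capture("wrist");q=wristcam(p,s);pickle.dump(q,open("w2.pkl","wb"))
t=env.capture("top");c=env.capture("scene")
cv2.imwrite("pics/w2.png",p["img"][:,:,::-1]);zoom(c,(200,160,440,335),3.3,"pics/sz2.png");zoom(t,(180,120,360,240),4.4,"pics/tz2.png")
for v in(p,c):print([(round(r["score"],2),r["bbox"]) for r in env.silhouettes("foot_wing",v)][:3])
E
```

```text
[0.5627 0.2002 0.3617] [-0.98  0.67 -0.02]
[(0.63, [220.6, 183.7, 267.4, 220.9])]
[(0.64, [325.2, 200.9, 340.6, 215.4])]
```

View pics/w2.png

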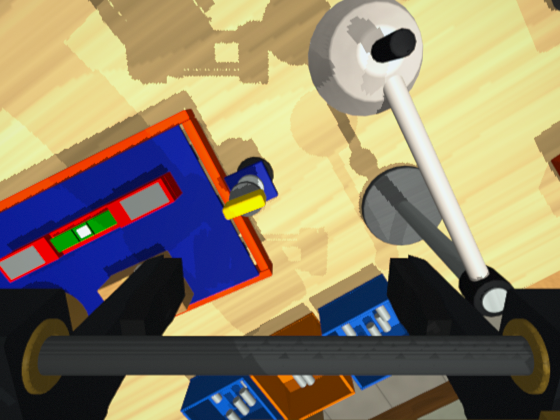

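View pics/tz2.png

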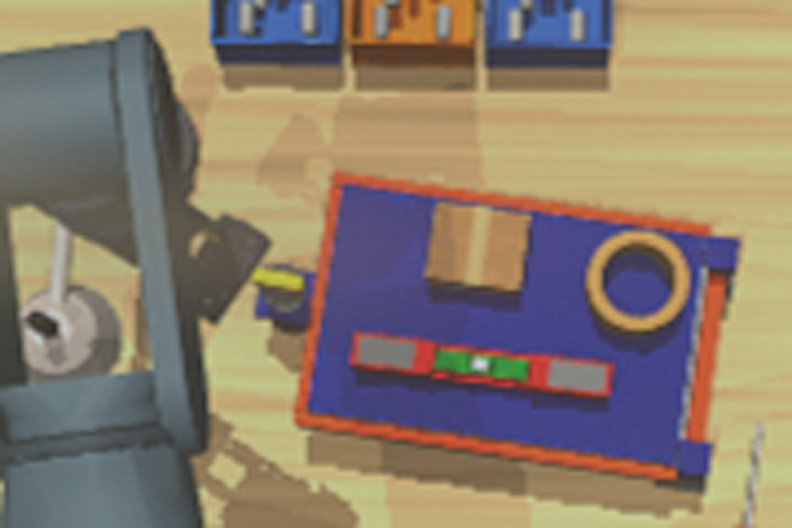

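View pics/sz2.png

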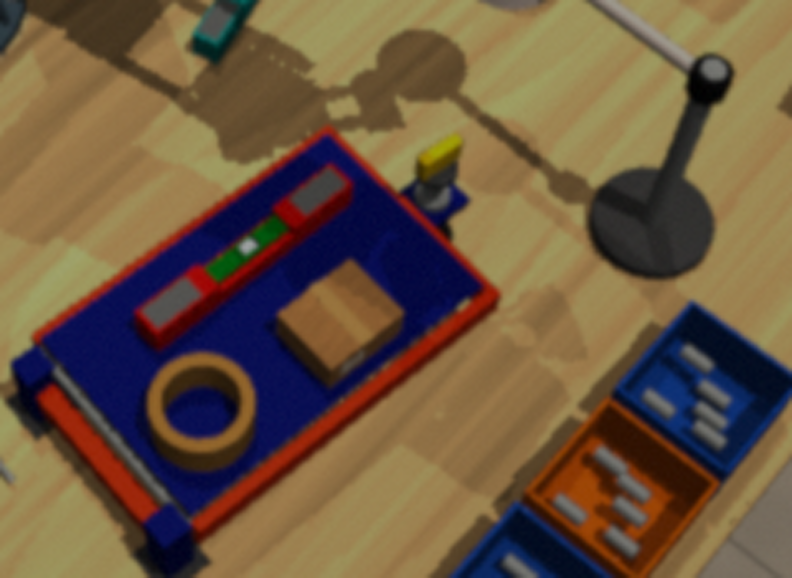

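```bash
python3 - <<'E'
from h import *
import pickle
q=pickle.load(open("w2.pkl","rb"))
zoom(q,(120,100,300,240),4.4,"pics/w2z.png")
im=q["img"].astype(int)
m=((im[:,:,0]>140)&(im[:,:,1]>120)&(im[:,:,2]<60))
m[:150]=0;m[250:]=0;m[:,:200]=0;m[:,290:]=0
m=m.astype(np.uint8);n,l,st,ce=cv2.connectedComponentsWithStats(m);print(st,ce)
k=1+np.argmax(st[1:,4]);c,_=cv2.findContours((l==k).astype(np.uint8),0,2);r=cv2.minAreaRect(c[0]);b=cv2.boxPoints(r);print(b)
w=np.array([ray_plane(q,u,.162) for u in b]);print(w.round(4),w.mean(0))
for i in range(4):
    d=w[(i+1)%4]-w[i];print(np.linalg.norm(d),np.degrees(np.arctan2(d[1],d[0])))
print(proj(q,[.7285,.2965,.268]))
for n,u in(("vial",(82,231)),("padL",(147,199))):print(n,ray_plane(q,u,.136))
E
```

```text
[[     0      0    560    420 234653]
 [   223    194     43     25    547]] [[279.58333369 209.5070551 ]
 [243.75137112 206.47349177]]
[[221.46112 208.04291]
 [261.32172 192.54156]
 [266.10724 204.8472 ]
 [226.24664 220.34854]]
[[0.5626 0.1206 0.162 ]
 [0.5711 0.1652 0.162 ]
 [0.5849 0.162  0.162 ]
 [0.5765 0.1169 0.162 ]] [0.57376674 0.14116126 0.162     ]
0.04542485127876441 79.28548802166424
0.014169134926724855 -12.934308453228937
0.04590197544409854 -100.48010286853675
0.014382905922416832 165.19661860340562
[493.80792307 300.4645422 ]
vial [ 0.5038089  -0.03855428  0.136     ]
padL [0.51390003 0.04830744 0.136     ]
```

View pics/w2z.png

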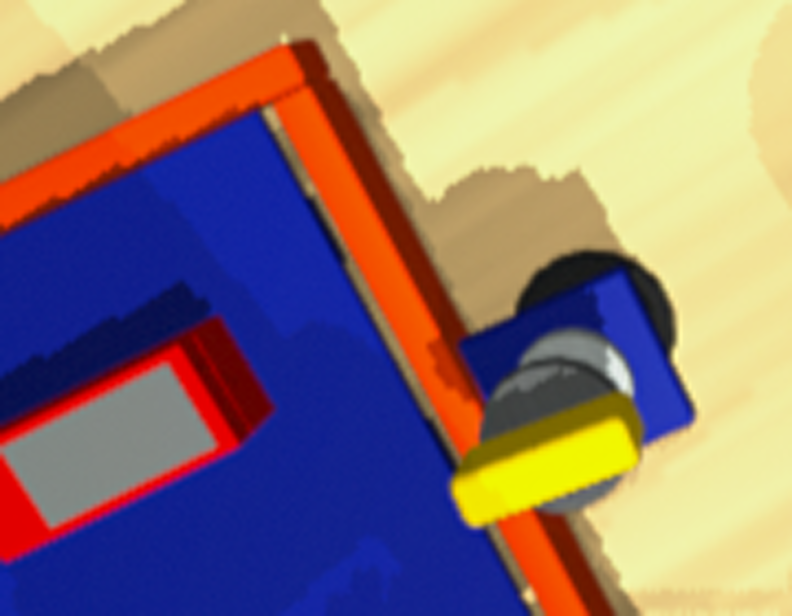

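The wing is clear of the lamp, at about (0.574, 0.141), with its long axis at about 80°. I'll turn the jaws to match and go down.

Call:
apply_moves(dp=[[2,-12,-10],[2,-12,-20],[2,-12,-20],[2,-12,-20],[2,-11,-20],[1,0,-20],[0,0,0],[0,0,0]], rot=[[0,0,-0.17],[0,0,-0.17],[0,0,-0.17],[0,0,-0.17],[0,0,-0.17],[0,0,-0.17],[0,0,-0.165],[0,0,0]], hand=[88,88,88,88,88,88,88,88])

```text
clock: 8.2
tool_pos: [0.573, 0.1424, 0.2521]
orientation: [[0.178, 0.984, -0.0], [0.984, -0.178, 0.0], [-0.0, -0.0, -1.0]]
ft_force: [0.4, -0.1, 0.7]
grip_width: 0.0882
```

```bash
python3 - <<'E'
from cell import env
from h import *
s=env.observe();print(np.round(s["tool_pos"],4),np.round(s["orientation"],3).tolist(),np.round(s["q"],3))
p=env.capture("wrist");q=wristcam(p,s);cv2.imwrite("pics/w3.png",p["img"][:,:,::-1])
print(proj(q,[.5738,.1412,.162]))
E
```

```text
[0.573  0.1424 0.2521] [[0.178, 0.984, -0.0], [0.984, -0.178, 0.0], [-0.0, -0.0, -1.0]] [0.043 0.181 1.514 0.    1.447 0.222]
[286.94953062 199.27944408]
```

View pics/w3.png

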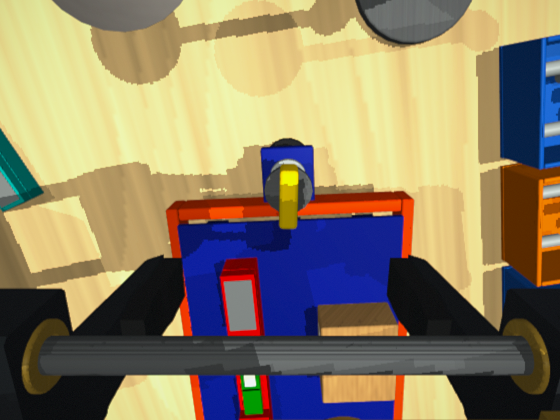

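The wing shows at (289,198), against a prediction of (287,199). I'll descend and grip.

Call:
apply_moves(dp=[[1,-1,-40],[0,0,-40],[0,0,-25],[0,0,-10],[0,0,0],[0,0,0],[0,0,0],[0,0,0]], rot=[[0,0,0],[0,0,0],[0,0,0],[0,0,0],[0,0,0],[0,0,0],[0,0,0],[0,0,0]], hand=[88,80,60,50,20,8,8,8], squeeze=30)

```text
clock: 9.25
tool_pos: [0.5748, 0.1406, 0.138]
orientation: [[0.181, 0.984, 0.001], [0.984, -0.181, 0.0], [0.0, 0.001, -1.0]]
ft_force: [-0.2, 0.2, 0.9]
grip_width: 0.0217
```

Call:
apply_moves(dp=[[0,0,0],[0,0,0],[0,0,0],[0,0,0],[0,0,0],[0,0,0],[0,0,0],[0,0,0]], rot=[[0,0,0],[0,0,0],[0,0,0],[0,0,0],[0,0,0],[0,0,0],[0,0,0],[0,0,0]], hand=[8,8,8,8,8,8,8,8])

```text
clock: 10.25
tool_pos: [0.5744, 0.1406, 0.1372]
orientation: [[0.181, 0.984, 0.0], [0.984, -0.181, -0.0], [-0.0, 0.0, -1.0]]
ft_force: [-1.3, 0.2, 0.4]
grip_width: 0.0079
```

```bash
cat > bub.py <<'E'
from cell import env
from h import *
import sys
s=env.observe();print(round(s["clock"],2),np.round(s["tool_pos"],4),np.round(s["ft_force"],2),np.round(s["moment"],2),round(s["grip_width"],4),np.round(s["q"],2))
n=sys.argv[1]
for v in sys.argv[2:]:
    p=env.capture(v);cv2.imwrite(f"pics/{n}_{v}f.png",p["img"][:,:,::-1])
    if v=="top":zoom(p,(245,185,335,220),8.8,f"pics/{n}_top.png")
    if v=="scene":zoom(p,(230,195,320,275),7.5,f"pics/{n}_scene.png")
E
python3 bub.py b1 top scene wrist
```

```text
10.25 [0.5744 0.1406 0.1372] [-1.28  0.24  0.44] [-0.05  0.07  0.02] 0.0079 [ 0.04  0.29  1.63 -0.    1.23  0.22]
```

View pics/b1_top.png

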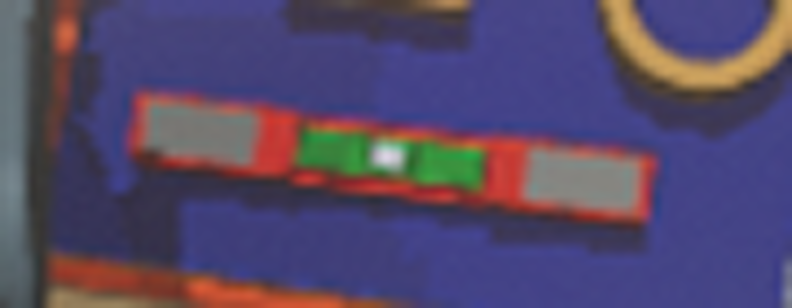

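View pics/b1_scene.png

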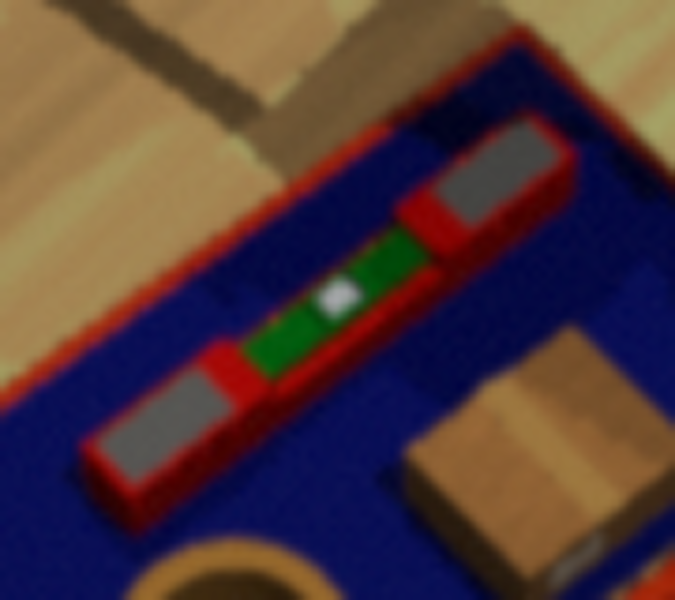

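View pics/b1_wristf.png

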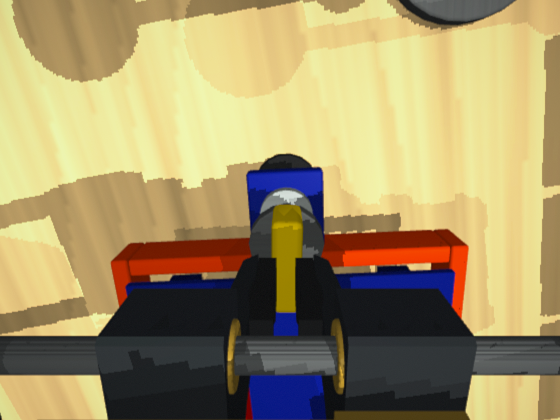

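```bash
python3 - <<'E'
import cv2
im=cv2.imread("pics/b1_wristf.png");cv2.imwrite("pics/b1_wz.png",cv2.resize(im[150:420,190:390],None,fx=2.2*1,fy=2.2,interpolation=cv2.INTER_CUBIC))
im=cv2.imread("pics/b1_scenef.png");cv2.imwrite("pics/b1_sz.png",cv2.resize(im[130:250,270:400],None,fx=4.8,fy=4.8,interpolation=cv2.INTER_CUBIC))
E
```

```text
(no output)
```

View pics/b1_wz.png

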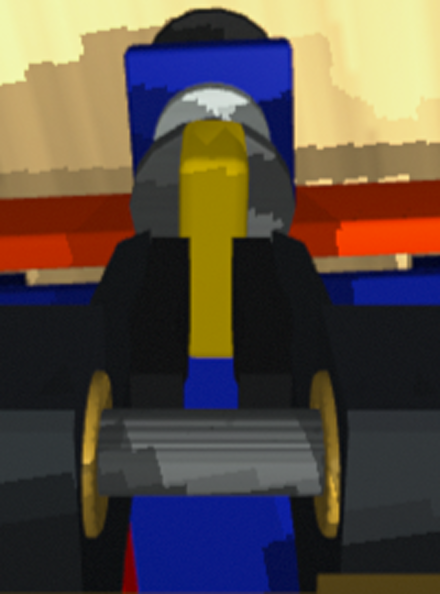

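View pics/b1_sz.png

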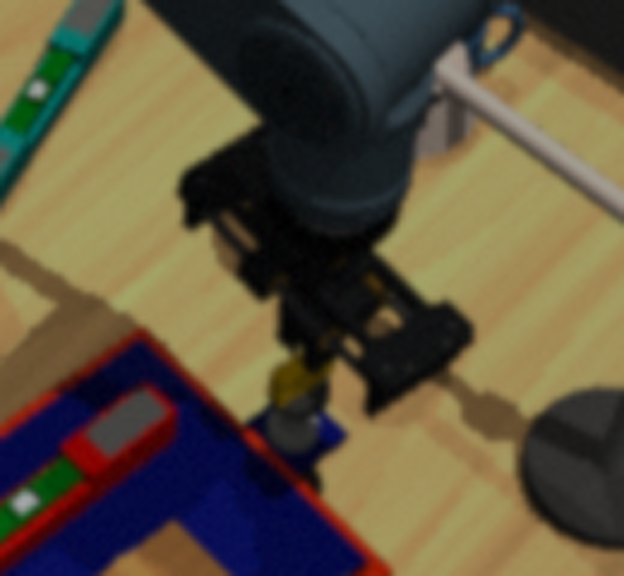

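The fingers straddle the wing, with it showing yellow between them. The unpressed bubble is about +1.5 mm, so about 1.7 rad clockwise is needed. I'll turn most of that and then check.

Call:
apply_moves(dp=[[0,0,0],[0,0,0],[0,0,0],[0,0,0],[0,0,0],[0,0,0],[0,0,0],[0,0,0]], rot=[[0,0,0],[0,0,-0.1],[0,0,-0.15],[0,0,-0.15],[0,0,-0.15],[0,0,-0.15],[0,0,-0.15],[0,0,-0.15]], hand=[5,5,5,5,5,5,5,5], squeeze=45)

```text
clock: 11.4
tool_pos: [0.5744, 0.1406, 0.1372]
orientation: [[0.927, 0.375, 0.0], [0.375, -0.927, -0.0], [-0.0, 0.0, -1.0]]
ft_force: [0.5, 0.2, -0.0]
grip_width: 0.0052
```

```bash
python3 bub.py b2 top
```

```text
11.4 [0.5744 0.1406 0.1372] [ 0.54  0.22 -0.02] [-0.    0.14 -0.01] 0.0052 [ 0.04  0.29  1.63 -0.    1.23  1.23]
```

View pics/b2_top.png

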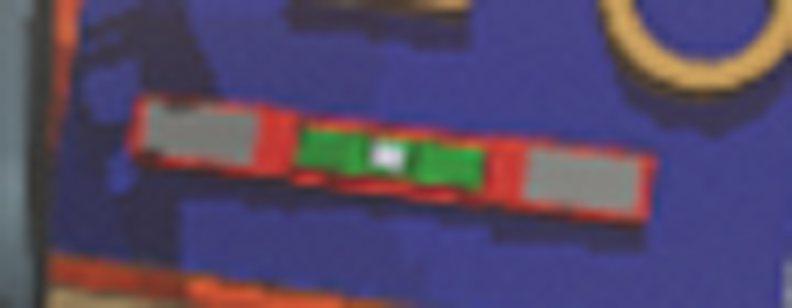

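```bash
python3 bub.py b2 wrist; python3 - <<'E'
from cell import env
from h import *
s=env.observe();p=env.capture("wrist");q=wristcam(p,s)
x=np.array(s["tool_pos"])
for d in [(0,0,0),(0,0,.019)]:print(proj(q,x+np.array(d)))
for X in [(.5738,.1412,.162),(.5738,.1412,.132)]:print(proj(q,X))
E
```

```text
11.45 [0.5744 0.1406 0.1372] [ 0.04  0.52 -0.78] [-0.    0.11 -0.04] 0.0046 [0.04 0.29 1.63 0.   1.23 1.23]
[286.15632377 246.61675971]
[286.32429498 263.1221204 ]
[284.58288207 269.42708329]
[284.57609342 243.12294399]
```

View pics/b2_wristf.png

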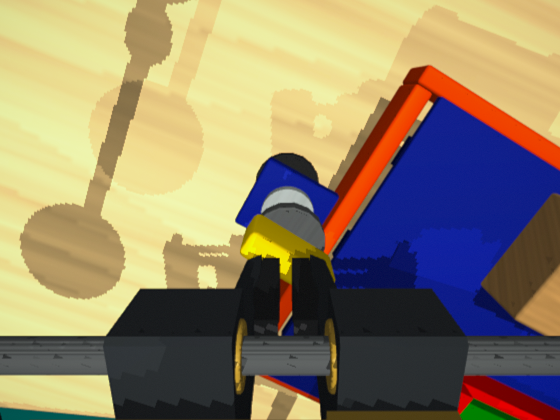

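The jaws closed to the commanded width and the moment is about 0, so they didn't hold the wing. In the wrist pictures the tips always sit at row ~257. That fits tips about 30 mm behind the stated TCP, just above the wing top. I'll open, turn back, go lower in steps and watch the force.

Call:
apply_moves(dp=[[0,0,5],[0,0,0],[0,0,0],[0,0,0],[0,0,0],[0,0,0],[0,0,-5],[0,0,-6]], rot=[[0,0,0],[0,0,0.17],[0,0,0.17],[0,0,0.17],[0,0,0.17],[0,0,0.17],[0,0,0.15],[0,0,0]], hand=[50,50,60,60,60,60,60,60])

```text
clock: 12.55
tool_pos: [0.5747, 0.1406, 0.1315]
orientation: [[0.181, 0.984, 0.001], [0.984, -0.181, 0.0], [0.0, 0.001, -1.0]]
ft_force: [0.3, -1.0, -0.4]
grip_width: 0.0597
```

```bash
python3 bub.py b3 wrist scene;python3 - <<'E'
import cv2
im=cv2.imread("pics/b3_scenef.png");cv2.imwrite("pics/b3_sz.png",cv2.resize(im[130:250,270:400],None,fx=4.8,fy=4.8,interpolation=cv2.INTER_CUBIC))
E
```

```text
12.55 [0.5747 0.1406 0.1315] [ 0.29 -0.97 -0.4 ] [-0.07  0.08  0.03] 0.0597 [0.04 0.29 1.63 0.   1.22 0.22]
```

View pics/b3_sz.png

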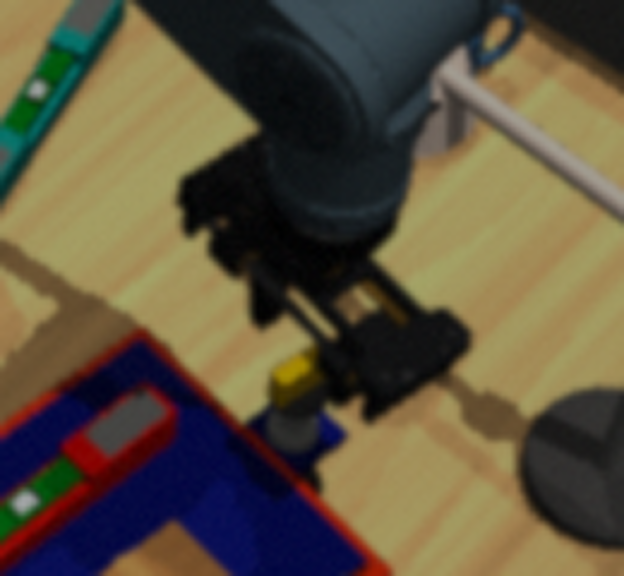

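View pics/b3_wristf.png

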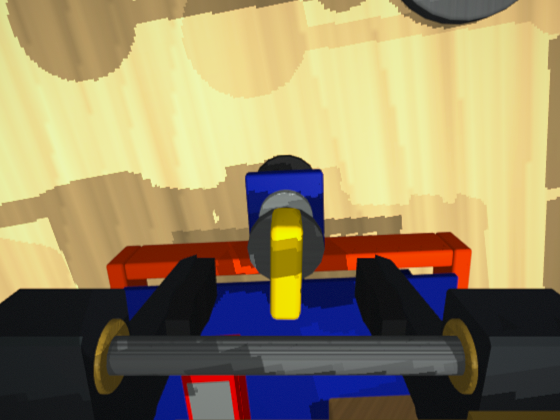

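```bash
python3 - <<'E'
from cell import env
from h import *
s=env.observe();p=env.capture("wrist");q=wristcam(p,s)
R=np.array(s["orientation"]);x=np.array(s["tool_pos"])
u=np.array([np.cos(np.radians(80)),np.sin(np.radians(80)),0])
for z in(.162,.132):
  for k in(-.023,0,.023):print(z,k,proj(q,np.array([.5738,.1412,z])+k*u).round(0))
for d in [(.009,.03,0),(.009,.03,-.03),(-.009,.03,0),(-.009,.03,-.03),(0,.03,-.015)]:print(d,proj(q,x+R@np.array(d)).round(0))
E
```

```text
0.162 -0.023 [286. 321.]
0.162 0 [285. 276.]
0.162 0.023 [285. 226.]
0.132 -0.023 [286. 288.]
0.132 0 [285. 247.]
0.132 0.023 [285. 204.]
(0.009, 0.03, 0) [345. 231.]
(0.009, 0.03, -0.03) [356. 256.]
(-0.009, 0.03, 0) [344. 263.]
(-0.009, 0.03, -0.03) [354. 294.]
(0, 0.03, -0.015) [349. 260.]
```

The pixel check supports it: the finger's inner tip is at (357,257), which matches a point 30 mm behind the TCP. I'll lower another 18 mm and close.

Call:
apply_moves(dp=[[0,0,-6],[0,0,-6],[0,0,-6],[0,0,0],[0,0,0],[0,0,0],[0,0,0],[0,0,0]], rot=[[0,0,0],[0,0,0],[0,0,0],[0,0,0],[0,0,0],[0,0,0],[0,0,0],[0,0,0]], hand=[60,50,40,25,5,5,5,5], squeeze=40)

```text
clock: 13.7
tool_pos: [0.5748, 0.1405, 0.1135]
orientation: [[0.181, 0.984, 0.001], [0.984, -0.181, 0.0], [0.0, 0.001, -1.0]]
ft_force: [2.1, 0.5, -0.2]
grip_width: 0.0135
```

Call:
apply_moves(dp=[[0,0,0],[0,0,0],[0,0,0],[0,0,0],[0,0,0],[0,0,0],[0,0,0],[0,0,0]], rot=[[0,0,0],[0,0,0],[0,0,0],[0,0,-0.03],[0,0,-0.07],[0,0,-0.1],[0,0,0],[0,0,0]], hand=[5,5,5,5,5,5,5,5])

```text
clock: 14.7
tool_pos: [0.5749, 0.1405, 0.1135]
orientation: [[0.371, 0.929, 0.001], [0.929, -0.371, -0.0], [0.0, 0.001, -1.0]]
ft_force: [4.5, -0.7, 1.3]
grip_width: 0.014
```

```bash
python3 bub.py b4 wrist
```

```text
14.7 [0.5749 0.1405 0.1135] [ 4.49 -0.73  1.28] [-0.14 -0.67  0.03] 0.014 [ 0.04  0.31  1.64 -0.    1.18  0.42]
```

View pics/b4_wristf.png

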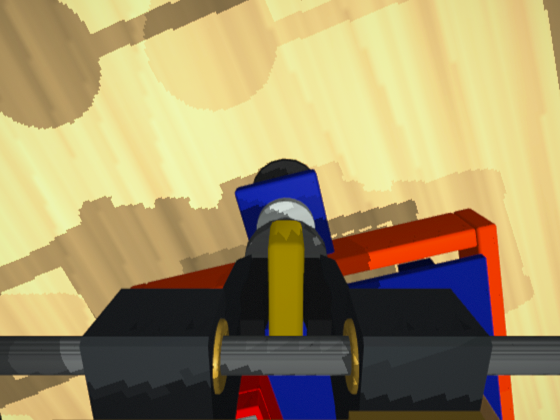

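The wing is gripped now (width 14.0 mm) and it turned with the tool. I'll keep turning.

Call:
apply_moves(dp=[[0,0,0],[0,0,0],[0,0,0],[0,0,0],[0,0,0],[0,0,0],[0,0,0],[0,0,0]], rot=[[0,0,-0.1],[0,0,-0.15],[0,0,-0.15],[0,0,-0.15],[0,0,-0.15],[0,0,-0.15],[0,0,-0.15],[0,0,-0.1]], hand=[5,5,5,5,5,5,5,5])

```text
clock: 15.75
tool_pos: [0.5756, 0.1396, 0.1135]
orientation: [[0.996, 0.086, 0.002], [0.086, -0.996, -0.001], [0.002, 0.002, -1.0]]
ft_force: [7.5, -4.6, -0.8]
grip_width: 0.0137
```

Call:
apply_moves(dp=[[0,0,0],[0,0,0],[0,0,0],[0,0,0],[0,0,0],[0,0,0],[0,0,0],[0,0,0]], rot=[[0,0,-0.15],[0,0,-0.15],[0,0,-0.1],[0,0,0],[0,0,0],[0,0,0],[0,0,0],[0,0,0]], hand=[5,5,5,5,5,5,5,5])

```text
clock: 16.75
tool_pos: [0.5755, 0.1392, 0.1135]
orientation: [[0.952, -0.305, 0.002], [-0.305, -0.952, -0.002], [0.003, 0.001, -1.0]]
ft_force: [6.6, -5.5, -0.2]
grip_width: 0.0136
```

```bash
python3 bub.py b5 top scene wrist
```

```text
16.75 [0.5755 0.1392 0.1135] [ 6.6  -5.51 -0.24] [-0.73 -0.97  0.11] 0.0136 [ 0.04  0.31  1.64 -0.    1.18  1.92]
```

View pics/b5_top.png

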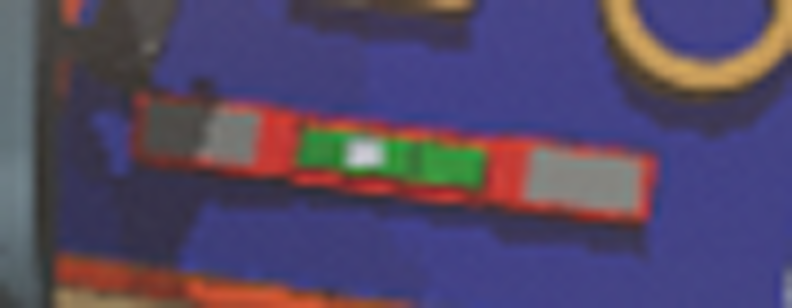

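View pics/b5_scene.png

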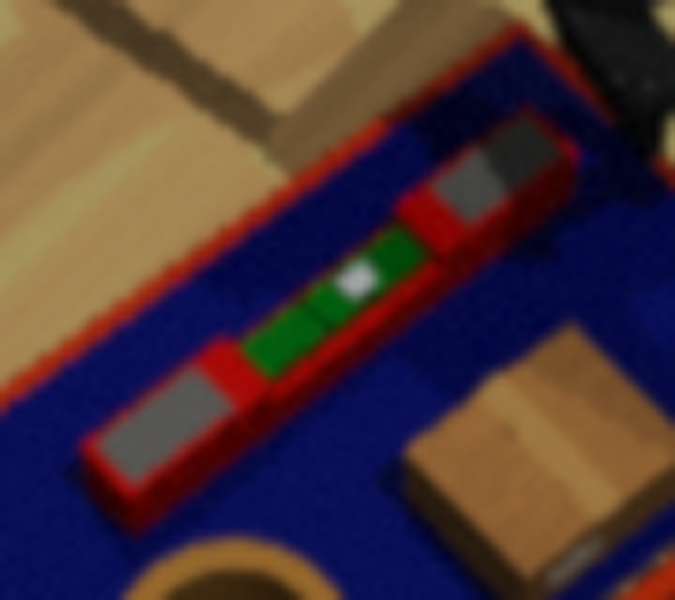

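View pics/b5_wristf.png

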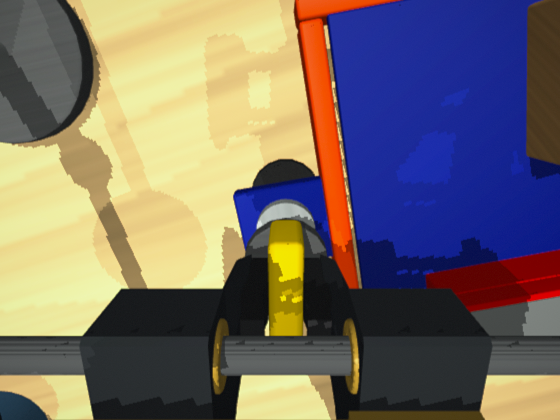

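The unpressed bubble is now about +11.5 to +12 mm, so it should be near 0 once pressed. I'll release, lift and move over the pad, turned so the wrist camera looks onto the vial.

Call:
apply_moves(dp=[[0,0,0],[0,0,0],[0,0,0],[0,0,10],[0,0,30],[0,0,30],[-30,-45,0],[-32,-48,0]], rot=[[0,0,0],[0,0,0],[0,0,0],[0,0,0],[0,0,0],[0,0,-0.15],[0,0,-0.18],[0,0,-0.18]], hand=[40,50,50,50,50,50,30,0])

```text
clock: 17.9
tool_pos: [0.5122, 0.047, 0.1845]
orientation: [[0.679, -0.734, 0.002], [-0.734, -0.679, -0.0], [0.002, -0.001, -1.0]]
ft_force: [0.7, -0.9, 0.8]
grip_width: 0.0321
```

Call:
apply_moves(dp=[[0,0,0],[0,0,0],[0,0,0],[0,0,-20],[0,0,-20],[0,0,-5],[0,0,0],[0,0,0]], rot=[[0,0,-0.18],[0,0,-0.18],[0,0,-0.18],[0,0,-0.03],[0,0,0],[0,0,0],[0,0,0],[0,0,0]], hand=[0,0,0,0,0,0,0,0])

```text
clock: 18.9
tool_pos: [0.5131, 0.0475, 0.1393]
orientation: [[0.179, -0.984, 0.002], [-0.984, -0.179, -0.0], [0.001, -0.002, -1.0]]
ft_force: [-0.1, 0.2, 0.8]
grip_width: 0.0003
```

```bash
python3 bub.py b6 wrist
```

```text
18.9 [0.5131 0.0475 0.1393] [-0.06  0.21  0.83] [0.11 0.09 0.01] 0.0003 [-0.14  0.12  1.82 -0.    1.2   2.82]
```

View pics/b6_wristf.png

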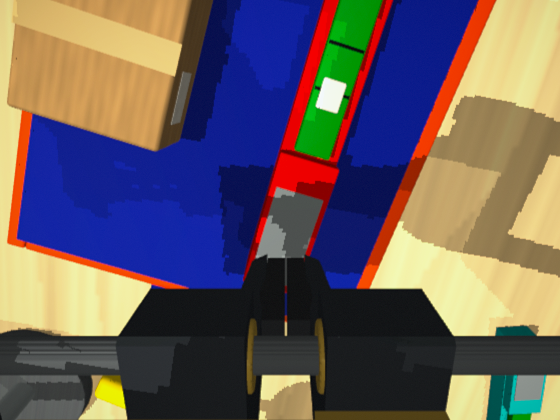

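The wrist camera now looks straight at the vial. The lines are at (347,45) and (331,95), and the unpressed bubble sits on the foot-side line at about +9.5 mm. Next is the press.

Call:
apply_moves(dp=[[0,0,-10],[0,0,-8],[0,0,-3],[0,0,-2],[0,0,-2],[0,0,-1],[0,0,0],[0,0,0]], rot=[[0,0,0],[0,0,0],[0,0,0],[0,0,0],[0,0,0],[0,0,0],[0,0,0],[0,0,0]], hand=[0,0,0,0,0,0,0,0])

```text
clock: 19.95
tool_pos: [0.5125, 0.0475, 0.1124]
orientation: [[0.179, -0.984, 0.0], [-0.984, -0.179, -0.0], [0.0, -0.0, -1.0]]
ft_force: [-0.4, 0.7, 0.2]
grip_width: 0.0001
```

Call:
apply_moves(dp=[[0,0,-1],[0,0,-1],[0,0,-1],[0,0,0],[0,0,0],[0,0,0],[0,0,0],[0,0,0]], rot=[[0,0,0],[0,0,0],[0,0,0],[0,0,0],[0,0,0],[0,0,0],[0,0,0],[0,0,0]], hand=[0,0,0,0,0,0,0,0])

```text
clock: 20.95
tool_pos: [0.5124, 0.0476, 0.1092]
orientation: [[0.179, -0.984, 0.0], [-0.984, -0.179, 0.0], [-0.0, -0.0, -1.0]]
ft_force: [-0.5, 1.3, -0.4]
grip_width: 0.0002
```

```bash
python3 bub.py b7 wrist
```

```text
20.95 [0.5124 0.0476 0.1092] [-0.53  1.31 -0.37] [ 0.08  0.06 -0.02] 0.0002 [-0.14  0.16  1.84  0.    1.14  2.82]
```

View pics/b7_wristf.png

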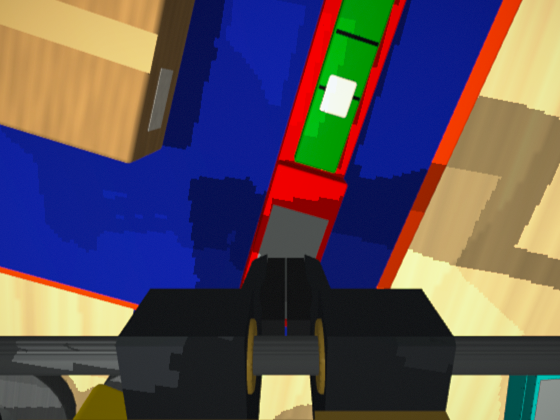

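Call:
apply_moves(dp=[[0,0,-1],[0,0,-1],[0,0,-1],[0,0,0],[0,0,0],[0,0,0],[0,0,0],[0,0,0]], rot=[[0,0,0],[0,0,0],[0,0,0],[0,0,0],[0,0,0],[0,0,0],[0,0,0],[0,0,0]], hand=[0,0,0,0,0,0,0,0])

```text
clock: 22.0
tool_pos: [0.5124, 0.0476, 0.1063]
orientation: [[0.179, -0.984, 0.0], [-0.984, -0.179, 0.0], [-0.0, -0.0, -1.0]]
ft_force: [-0.4, 0.4, 2.3]
grip_width: 0.0005
```

Call:
apply_moves(dp=[[0,0,-1],[0,0,0],[0,0,-1],[0,0,0],[0,0,0],[0,0,0],[0,0,0],[0,0,0]], rot=[[0,0,0],[0,0,0],[0,0,0],[0,0,0],[0,0,0],[0,0,0],[0,0,0],[0,0,0]], hand=[0,0,0,0,0,0,0,0])

```text
clock: 23.0
tool_pos: [0.5125, 0.0476, 0.1043]
orientation: [[0.179, -0.984, 0.0], [-0.984, -0.179, 0.0], [0.0, -0.0, -1.0]]
ft_force: [-0.2, 4.4, 3.3]
grip_width: 0.0004
```

Call:
apply_moves(dp=[[0,0,-0.5],[0,0,0],[0,0,-0.5],[0,0,0],[0,0,0],[0,0,0],[0,0,0],[0,0,0]], rot=[[0,0,0],[0,0,0],[0,0,0],[0,0,0],[0,0,0],[0,0,0],[0,0,0],[0,0,0]], hand=[0,0,0,0,0,0,0,0])

```text
clock: 24.0
tool_pos: [0.5126, 0.0476, 0.1037]
orientation: [[0.179, -0.984, 0.0], [-0.984, -0.179, -0.0], [0.0, -0.0, -1.0]]
ft_force: [-0.7, 4.1, 7.2]
grip_width: -0.0001
```

```bash
python3 bub.py b8 wrist
```

```text
24.0 [0.5126 0.0476 0.1037] [-0.69  4.13  7.17] [ 0.71  0.23 -0.05] -0.0001 [-0.14  0.17  1.85  0.    1.13  2.82]
```

View pics/b8_wristf.png

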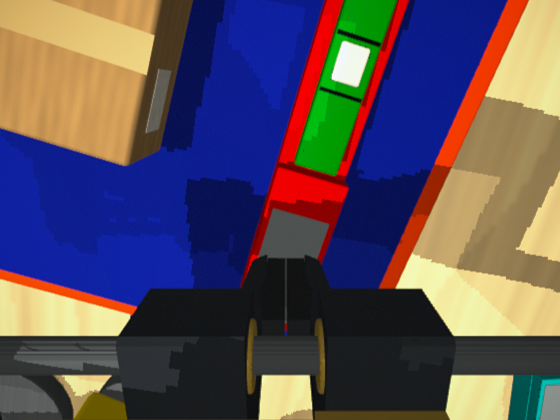

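At 7 N the bubble is about -1.1 mm, between the lines at (351,63). I'll press harder to be sure the panel is home.

Call:
apply_moves(dp=[[0,0,-0.5],[0,0,0],[0,0,-0.5],[0,0,0],[0,0,0],[0,0,0],[0,0,0],[0,0,0]], rot=[[0,0,0],[0,0,0],[0,0,0],[0,0,0],[0,0,0],[0,0,0],[0,0,0],[0,0,0]], hand=[0,0,0,0,0,0,0,0])

```text
clock: 25.05
tool_pos: [0.5126, 0.0476, 0.1035]
orientation: [[0.179, -0.984, 0.001], [-0.984, -0.179, -0.0], [0.0, -0.001, -1.0]]
ft_force: [-4.1, 4.2, 13.7]
grip_width: 0.0004
```

Call:
apply_moves(dp=[[0,0,0],[0,0,0],[0,0,0],[0,0,0],[0,0,0],[0,0,0],[0,0,0],[0,0,0]], rot=[[0,0,0],[0,0,0],[0,0,0],[0,0,0],[0,0,0],[0,0,0],[0,0,0],[0,0,0]], hand=[0,0,0,0,0,0,0,0])

```text
clock: 26.05
tool_pos: [0.5127, 0.0476, 0.1035]
orientation: [[0.179, -0.984, 0.001], [-0.984, -0.179, -0.0], [0.0, -0.001, -1.0]]
ft_force: [-4.8, 3.5, 13.9]
grip_width: 0.0003
```

```bash
python3 bub.py b9 wrist; python3 - <<'E'
import cv2
im=cv2.imread("pics/b9_wristf.png");cv2.imwrite("pics/b9_z.png",cv2.resize(im[0:200,270:420],None,fx=3,fy=3,interpolation=cv2.INTER_CUBIC))
E
```

```text
26.05 [0.5127 0.0476 0.1035] [-4.75  3.54 13.92] [ 0.71  0.8  -0.01] 0.0003 [-0.14  0.17  1.85 -0.    1.13  2.82]
```

View pics/b9_z.png

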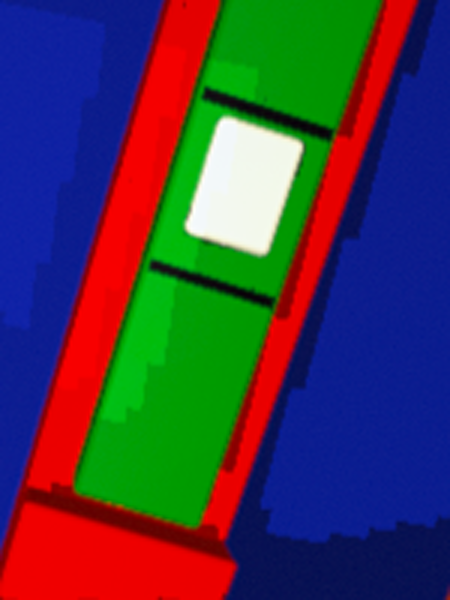

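At 14 N the panel is against its stop: the height changed only 0.2 mm while the force rose by 7 N. The bubble is about -1.4 mm from centre, well between the lines. I'll do a final overall check before handing in.

```bash
python3 bub.py b10 top scene; python3 - <<'E'
import cv2
im=cv2.imread("pics/b10_scenef.png");cv2.imwrite("pics/b10_sz.png",cv2.resize(im[110:340,190:450],None,fx=2.6,fy=2.6,interpolation=cv2.INTER_CUBIC))
E
```

```text
26.1 [0.5126 0.0476 0.1035] [-3.85  4.11 12.57] [ 0.74  0.77 -0.05] 0.0001 [-0.14  0.17  1.85  0.    1.13  2.82]
```

View pics/b10_sz.png

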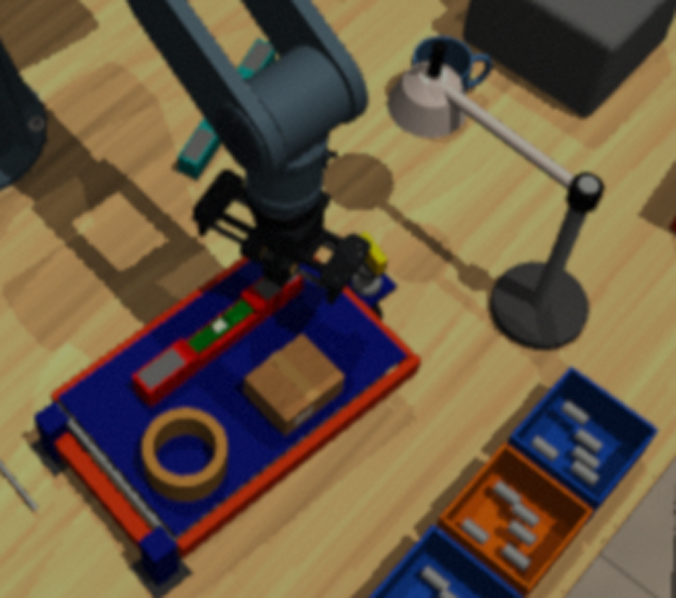

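View pics/b10_topf.png

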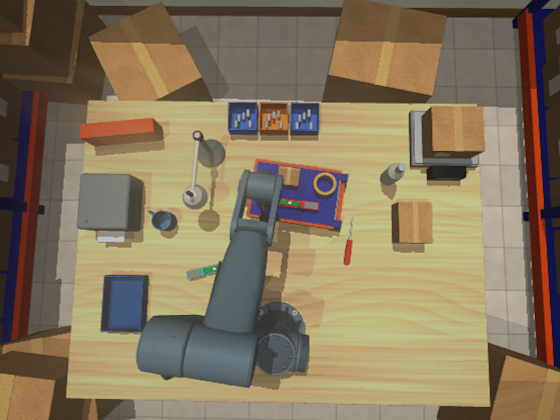

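```bash
python3 -c "
from cell import env
print(env.close_job()); s=env.observe(); print(s['clock'],s['ft_force'])"
```

```text
the job is handed in; nothing more can be done
None
the job is handed in; nothing more can be done
```

I swung the lamp aside, turned the foot screw about 1.7 rad clockwise, then pressed on the level's foot-end pad with closed fingers. I handed the job in at about 26 s, still pressing.

**Last checks:**
- **Bubble:** it reads about -1.4 mm from centre, clearly between the two lines and within the 2.5 mm limit. I left that offset rather than release and turn the screw again.
- **Panel:** the press was about 13–14 N. The last 7 N of it moved the tool only 0.2 mm, so I take the panel to be fully home.
- **Lamp:** it swung about 1.0 rad, leaving the head about 180 mm from the screw.
- **Everything else:** the level lies lengthwise, and the last pictures show nothing else moved.

**What didn't go as expected:**
- **First grip missed:** the finger tips appear to sit about 30 mm behind the stated TCP. My first close on the screw passed just above the wing and turned nothing. I went about 24 mm lower, and the second grip held at 14 mm.
- **Unpressed bubble readings disagreed:** the fixed cameras gave about +11.5 to +12 mm while I still gripped the screw. The wrist camera gave +9.5 mm after release. The bubble offset above is the wrist camera's reading with the level pressed.

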